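Proof-pull a spring clamp on the bench pull gauge

ROBOT

A 6-joint arm with a two-finger parallel gripper is mounted at the origin on the work surface. World frame = base frame: x ahead of the robot, y to its left, z up, the work surface at z = 0. Lengths are in m, angles in degrees, forces in N, time in s.
With the tool pointing down it reaches from about 0.375 to 0.9 m from the base axis. Payload 3.1 kg.
Tool frame: the origin (TCP) lies at the very end of the fingers, on their centre line; the grasp point (between the pads) lies 19 mm behind it (bot.tcp_to_grasp is the distance from the TCP to the grasp point, in m); z points along the fingers, y is the line along which they close (so a half turn about z gives the same grasp; the last joint's range is limited). The gripper opens to 87 mm and grips with 3 to 60 N. Pads are 19 mm wide; open, the fingers measure 117 mm over their backs; the gripper's body (75 mm by 190 mm) begins 51 mm behind the grasp point.
Start: joints at [-82.592, 30.224, 82.088, -0, 67.689, -10.227], TCP at [0.189, -0.596, 0.223] pointing down, gripper open.
Joint ranges: [-176.69, 176.69], [-43.24, 126.21], [12.49, 139.97], [-82, 262], [0, 151.66], [-163.58, 163.58]. Speed limits (degrees/s): [159.86, 159.86, 180, 180, 180, 180].

INTERFACE

Orientations are given as a 3x3 rotation matrix whose columns are the frame's x, y, z axes.
In Python, from rig import telemetry, capture, camera_info, job, bot gives the robot as it stands. The module is installed in compiled form; this text tells all that it offers.
- The arm moves only by the tool carry_out, never from a script. Its argument "deltas" is a list that holds one entry, the list of rows, each a list of 7 numbers: the shift along the tool's x, y, z scaled (see below), then the turn, a rotation vector about the tool's x, y, z scaled (see below), then the closure, from -1 (fully open) to 1 (shut). In form: [[[dx, dy, dz, ax, ay, az, claw], ...]]. A call has exactly 10 rows; each row is the pose to reach, as a shift and turn from the pose commanded when the call began, along the tool's axes at that moment, turning the shorter way round; what a row does not reach only later rows make up. The controller multiplies each number of a shift by 15 cm and each number of a turn by 360 degrees. A row lasts 1/12 s, in which the tool goes at most 41.7 mm and 7.16 degrees, less where a joint would pass 70% of its speed; a pose out of reach is approached as far as the arm can. A call with a number of a shift or a turn outside -1 to 1 is refused whole. A call with a gripper value outside its range is refused whole. The fingers move at their own pace and stop on an object; the grip force is fixed at half the most. Time passes only in rows, so rows that repeat a pose let the fingers close, or fill a call up. It gives the time, the measured TCP pose, the force, the opening and the grip force at its end, in the units of the state.
- telemetry.read_state(): the state, without advancing time (a new reading comes with each control period).
- capture(name): name is "side" or "top"; returns the picture (400x640x3 uint8, red, green, blue); there is no depth.
- camera_info(name): a dict with "mtx" (3x3 intrinsics, pixels), "k1" (the pictures are not rectified: a ray, as slopes to the right and down, at radius r is drawn at 1 + k1 r^2 times it, then the intrinsics apply), "cam_to_world" (4x4, takes a point from camera to world coordinates). Camera axes: x right, y down, z forward; pixel columns grow to the right and rows downward; lengths in m; the calibration is good to about 2 mm. A picture is of the moment at which its call begins. camera_info takes no time and is no camera call.
- job.hand_in(): hands the job in; it is judged then, once.
The state is a dict: "time_s": time; "joint_positions": joint angles; "qvel": joint speeds; "tau": joint torques, N m; "position": TCP position; "tcp_rot": TCP orientation; "force": force on the tool from outside, world axes, zero at the start; "moment": the same for the moment, N m; "opening": opening from 0.0 (shut) to 1.0 (fully open); "grasp_force": force on a finger pad.
Only numpy, scipy, OpenCV 4.12 (cv2) and the standard library are available. Lean on these libraries where they do the work, as an engineer would, in place of code of your own. Each camera call takes 0.05 s, during which the arm holds its last target. There are 200 camera calls.

TASK

Proof-pull the red spring clamp: take it off the rack, clip its jaws over the flat blade of the pull gauge, then take hold of the clamp and draw the gauge out by it, against the spring, until the gauge's red pointer stands on the yellow marker. Finish while still holding it there by the clamp alone, clamp gripping the blade and pointer on the marker, so that the reading can be logged: do not let go. Leave the marker as it is set, and the blue clamp, the jar and the headset case where they are.

Things in the scene. Friction and masses are not known exactly. Their poses are not given: they have to be found in the camera images.
- clamp_red: Red-sleeved steel spring clamp (like a big clothes peg), 108 mm tall, 28 mm thick, 110 g, clipped at the start astride the rack's upright strip, handles up. Origin: midway between the jaw tips, at their lower ends; z up to the handles, y the way it opens, x along the edge it grips. Two levers pivot at z = 50 mm; this frame goes with the +y lever and leans up to 0.25 rad when squeezed.
- red_handles (a point): 95 mm above the red clamp's origin, midway between its red handle sleeves (24 mm high, z = 84 to 108 mm, 22 mm wide in x); axes as the clamp. Their outer faces are 62 mm apart here as clipped on the rack; squeezed along y to about 42 mm (12 to 18 N), where they stop, they open the jaws from 5 to about 23 mm. Let go, the jaws shut by themselves.
- red_jaws (a point): 9 mm above the red clamp's origin, middle of its jaw pads (22 mm long in x, z = 1 to 16 mm); axes as the clamp. The throat above them is free up to z = 38 mm. They grip the blade with about 14 N.
- red_cheeks (a point): 53 mm above the red clamp's origin, middle of its two flat steel cheeks (26 mm square, 28 mm apart over their outsides in x); axes as the clamp. Gripped across these (fingers closing along x, tips about 13 mm below this point; the handles reach 55 mm above it) it can be pulled without opening it.
- clamp_red_lever (a joint): Opening angle of the red clamp's levers: 0 as clipped on the 5 mm rack strip, about 0.07 when gripping the 8 mm blade, 0.45 squeezed fully open, -0.08 empty and shut.
- clamp_blue: A like clamp with blue sleeves, clipped on the same rack; bystander. Axes as the red one.
- rack: Clamp rack, fixed: wooden foot 240 x 80 x 14 mm with an upright aluminium strip 5 mm thick along its x axis, top edge at z = 85 mm. Origin: centre of the underside. The two clamps sit astride the strip about 100 mm apart, jaw tips 18 mm below the top edge; which is where varies.
- gauge: Bench pull gauge, fixed: grey base plate 300 x 110 x 10 mm, origin at the centre of its underside, x along the drawbar. An aluminium spring barrel lies on its +x half (top at z = 70 mm); the steel drawbar with its flat blade comes out of it and is pulled towards -x. A white scale (top at z = 29 mm) runs beside the blade at y = 33 to 51 mm.
- blade (a point): Centre of the drawbar's flat steel blade, moves with it; axes as the gauge's. Blade 95 mm long (x), 8 mm thick (y), 16 mm tall (top edge 8 mm above this point), this point 50 mm above the table, 32 mm free beneath. At its +x end, from 47 mm off this point, a dark head 22 mm wide, 24 mm tall, 18 mm long.
- drawbar (a joint): Draw of the gauge in m: 0 at rest, up to 0.09. The pull grows from about 1 N at 0 to 10 N at 0.09; it springs back when let go.
- pointer (a point): Tip of the drawbar's red pointer, a 3 mm thick bar that stands out over the scale; axes as the gauge's.
- marker_line (a point): Middle of the yellow sliding marker on the scale (8 mm wide along x), 12 mm below the pointer's path; axes as the gauge's. The pointer is on the marker when both have the same place along the gauge's x.
- marker (a joint): Place of the yellow marker on the scale in m, in the same measure as drawbar; stiff (3 N), to be left alone.
- jar: Clear jar with a red lid, 60 mm across, 95 mm tall, origin at the centre of its underside; bystander.
- case: Headset case: milky clear cover on a black foot, 130 x 110 x 88 mm in all, origin at the centre of its underside; bystander.

How it is judged:
By the outcome, as a careful person would: the job done as asked, in the order asked, and still so for the second after the job is handed in, while the arm keeps its last pose, push and grip.
It also fails if it takes over 53 s, if anything falls off the work surface, if the arm or the gripper's body presses on something with over 40 N, if the wrist force passes 120 N, or if a joint passes its speed limit or range.

## Working session

There is one attempt and no reset: what is moved stays moved. The work goes in short steps, Python scripts to look and compute and a tool call to move; the robot and the scene stay as the last step left them, time stands still between calls to the robot, and variables do not carry over. Pictures are saved under pics/ and viewed, at most 13 in all, crops included, and the job is handed in when it is done.

Besides the shell and the picture viewer there is one more tool, called after ">>>" by a JSON object that holds its "api" and its "payload". carry_out: Moves the arm, as the interface text tells. Its arguments: {"type":"object","properties":{"deltas":{"type":"array","items":{"type":"array","items":{"type":"array","items":{"type":"number"}}}}},"required":["deltas"]}

```bash
mkdir -p pics; python3 - <<'E'
from rig import *
import cv2
print(telemetry.read_state())
for n in("side","top"):
    im=capture(n); cv2.imwrite(f"pics/{n}0.png",im[:,:,::-1]); c=camera_info(n); print(n,c)
print(bot.tcp_to_grasp)
E
```

```text
{'time_s': 0.0, 'joint_positions': array([-8.25908974e+01,  3.02801512e+01,  8.21535162e+01, -2.44829758e-04,
        6.76882074e+01, -1.02251654e+01]), 'qvel': array([-0.0560002 , -0.00133289, -0.01999846, -0.04996065, -0.08774621,
        0.1261401 ]), 'tau': array([ 1.31535722e-03, -4.40036488e+01, -1.76592082e+01,  6.35058177e-02,
        5.80892502e-02, -1.64760277e-04]), 'position': array([ 0.18929457, -0.59490834,  0.22157484]), 'tcp_rot': array([[ 9.53009212e-01,  3.02941189e-01, -2.78218428e-04],
       [ 3.02941086e-01, -9.53006952e-01,  2.10884608e-03],
       [ 3.73712243e-04, -2.09403353e-03, -9.99997738e-01]]), 'force': array([-0.21786496,  0.24034167,  0.05844548]), 'moment': array([-0.0157158 , -0.00614569, -0.03470104]), 'grasp_force': 0.0, 'opening': 1.0012815420381285}
side {'mtx': array([[471.78597195,   0.        , 314.78556732],
       [  0.        , 471.78597195, 187.73692386],
       [  0.        ,   0.        ,   1.        ]]), 'k1': 0.034955849115377295, 'cam_to_world': array([[-0.89899755, -0.23396794,  0.37021941,  0.06367086],
       [-0.43771773,  0.50775636, -0.74201527,  0.91650509],
       [-0.01437348, -0.82912151, -0.55888364,  0.86091238],
       [ 0.        ,  0.        ,  0.        ,  1.        ]])}
top {'mtx': array([[504.02001521,   0.        , 324.45583628],
       [  0.        , 504.02001521, 203.65591677],
       [  0.        ,   0.        ,   1.        ]]), 'k1': -0.13023686980219276, 'cam_to_world': array([[ 0.00757764, -0.9921924 ,  0.12448619,  0.37905157],
       [-0.9999498 , -0.00670235,  0.00744858, -0.05547572],
       [-0.00655608, -0.12453638, -0.99219338,  1.32788583],
       [ 0.        ,  0.        ,  0.        ,  1.        ]])}
0.0187
```

View pics/side0.png

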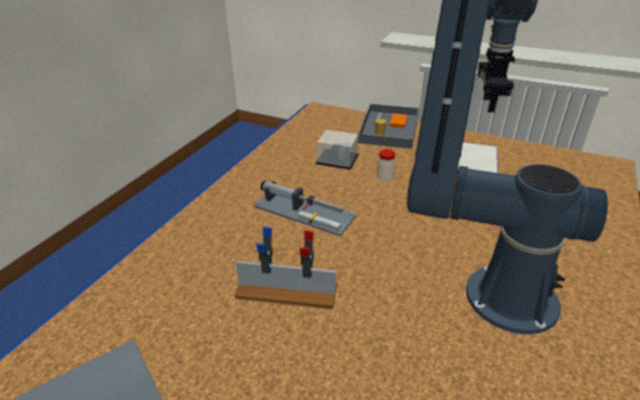

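View pics/top0.png

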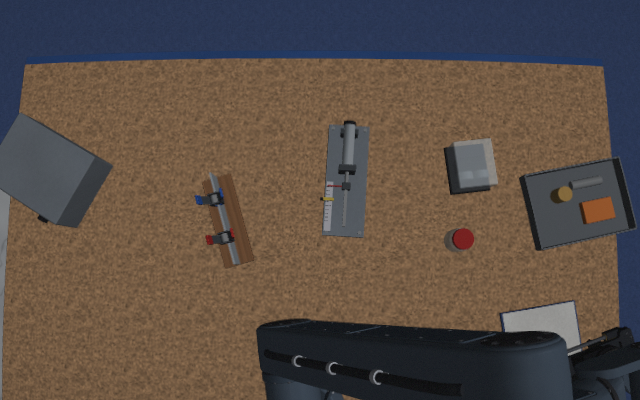

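```bash
python3 - <<'E'
import cv2
a=cv2.imread("pics/top0.png")[118:268,190:375]; cv2.imwrite("pics/topc.png",cv2.resize(a,None,fx=4,fy=4,interpolation=cv2.INTER_CUBIC))
a=cv2.imread("pics/side0.png")[170:315,225:370]; cv2.imwrite("pics/sidec.png",cv2.resize(a,None,fx=4,fy=4,interpolation=cv2.INTER_CUBIC))
E
cat > h.py <<'E'
import numpy as np, cv2
from rig import *
def ray(n,uv):
    c=camera_info(n); K=c["mtx"]; T=c["cam_to_world"]
    d=(np.array(uv,float)-K[:2,2])/[K[0,0],K[1,1]]; s=d.copy()
    for _ in range(20): s=d/(1+c["k1"]*(s@s))
    v=T[:3,:3]@np.r_[s,1]; return T[:3,3],v/np.linalg.norm(v)
def onz(n,uv,z):
    o,v=ray(n,uv); return o+v*(z-o[2])/v[2]
def proj(n,p):
    c=camera_info(n); K=c["mtx"]; T=c["cam_to_world"]
    q=T[:3,:3].T@(np.array(p,float)-T[:3,3]); s=q[:2]/q[2]; s=s*(1+c["k1"]*(s@s)); return s*[K[0,0],K[1,1]]+K[:2,2]
def tri(a,b):
    (o1,v1),(o2,v2)=ray("top",a),ray("side",b)
    t=np.linalg.lstsq(np.c_[v1,-v2],o2-o1,rcond=None)[0]
    p,q=o1+t[0]*v1,o2+t[1]*v2; return (p+q)/2,np.linalg.norm(p-q)
E
```

```text
(no output)
```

View pics/topc.png

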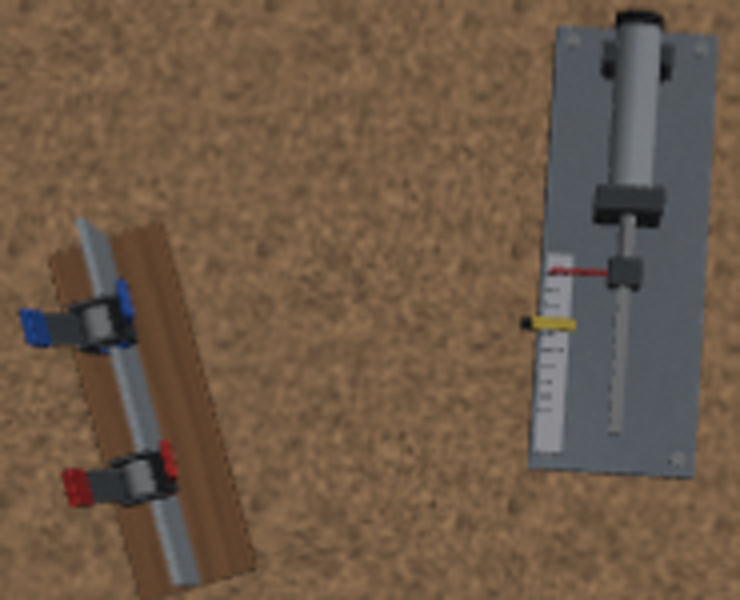

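View pics/sidec.png

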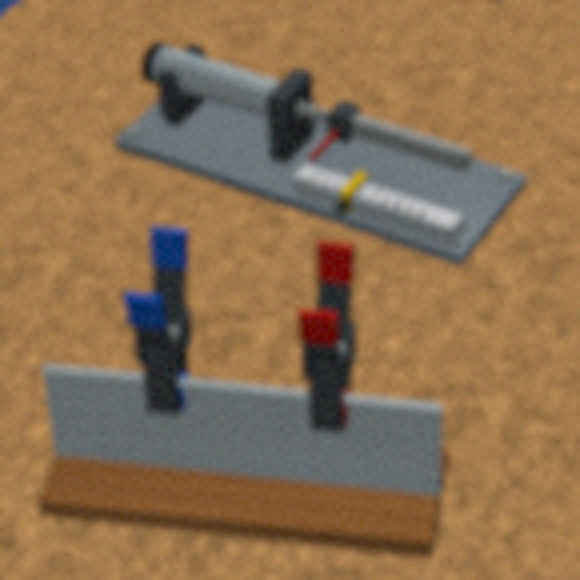

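```bash
python3 - <<'E'
from h import *
np.set_printoptions(precision=4,suppress=True)
T=lambda x,y:(190+(x+.5)/4-.5,118+(y+.5)/4-.5); S=lambda x,y:(225+(x+.5)/4-.5,170+(y+.5)/4-.5)
pl=[onz("top",T(*p),.01) for p in [(557,27),(718,38),(693,478),(530,467)]]
for p in pl:print("plate",p)
c=np.mean(pl,0);ax=(pl[0]+pl[1]-pl[2]-pl[3])/2;print("c",c,np.linalg.norm(ax),np.linalg.norm(pl[0]-pl[1]),np.degrees(np.arctan2(ax[1],ax[0])))
g=ax[:2]/np.linalg.norm(ax[:2]);R=np.array([g,[-g[1],g[0]]])
for n,p,z in[("blade end",(615,432),.058),("bladetop",(625,290),.058),("head",(625,272),.062),("ptr",(551,271),.041),("ptr2",(605,272),.041),("mark",(555,323),.029)]:
    q=onz("top",T(*p),z);print(n,q,"gauge",R@(q-c)[:2])
for n,a,b in[("ptr tip",(551,271),(313,159)),("mark",(555,323),(355,186)),("bladeend",(615,432),(467,153)),("red-y far",(168,458),(336,262)),("red +y",(78,487),(320,327)),("blue1",(124,298),(170,248)),("blue2",(35,328),(147,310))]:print(n,*tri(T(*a),S(*b)))
f=[onz("top",T(*p),.014) for p in [(50,255),(162,222),(255,570)]]
for p in f:print("foot",p)
d=f[1]-f[2];print(np.linalg.norm(d),np.linalg.norm(f[0]-f[1]),np.degrees(np.arctan2(d[1],d[0])),"centre",(f[0]+f[2])/2)
for p in[(78,217),(178,585)]:print("strip",onz("top",T(*p),.085))
# colour masks
for n in("top","side"):
    im=cv2.cvtColor(capture(n),cv2.COLOR_RGB2HSV);m=cv2.inRange(im,(0,140,60),(6,255,255))|cv2.inRange(im,(174,140,60),(180,255,255))
    k,l,s,ce=cv2.connectedComponentsWithStats(m)
    for i in range(1,k):
        if s[i,4]>8:print(n,s[i],ce[i])
E
```

```text
plate [ 0.76   -0.0559  0.01  ]
plate [ 0.7532 -0.1644  0.01  ]
plate [ 0.4569 -0.1467  0.01  ]
plate [ 0.4634 -0.0401  0.01  ]
c [ 0.6083 -0.1018  0.01  ] 0.2969460691097106 0.10878353502387354 -3.2302686890709653
blade end [ 0.4828 -0.0942  0.058 ] gauge [-0.1258  0.0005]
bladetop [ 0.5735 -0.1003  0.058 ] gauge [-0.0349 -0.0004]
head [ 0.5845 -0.1001  0.062 ] gauge [-0.0239  0.0003]
ptr [ 0.5882 -0.053   0.041 ] gauge [-0.0229  0.0476]
ptr2 [ 0.5878 -0.0879  0.041 ] gauge [-0.0213  0.0127]
mark [ 0.5559 -0.0558  0.029 ] gauge [-0.0549  0.0429]
ptr tip [ 0.5876 -0.0531  0.0435] 0.0004664870366357004
mark [ 0.5557 -0.056   0.0272] 0.001080940285107647
bladeend [ 0.4834 -0.0942  0.0537] 0.0005179258689384869
red-y far [0.4561 0.1688 0.1603] 0.002363775692143253
red +y [0.439  0.2218 0.1596] 0.0015124602754648085
blue1 [0.5502 0.1979 0.1599] 0.0024513761952740802
blue2 [0.5327 0.2508 0.1603] 0.0008611806597853088
foot [0.6016 0.2812 0.014 ]
foot [0.6242 0.2063 0.014 ]
foot [0.3944 0.1384 0.014 ]
0.2395886946499493 0.07819172554890441 16.481550160891135 centre [0.498  0.2098 0.014 ]
strip [0.614 0.246 0.085]
strip [0.3838 0.1755 0.085 ]
top [230 228   4   9  26] [231.4615 231.8462]
top [453 228  21  21 352] [463.0994 238.4517]
top [205 235   8  10  57] [208.7895 239.2105]
side [380 149  15  11 137] [386.8978 153.9635]
side [305 231   8  10  78] [308.4103 235.5   ]
side [300 247  10  10  81] [304.8272 251.3457]
```

The pictures show the red clamp's sleeves at top-view pixels (209,239) and (231,232), which puts it near (0.4475, 0.195). The rack is at a yaw of about 17°. The gauge is at about -3.4° with its blade near (0.53, -0.097), and the marker is about 32 mm short of the pointer. The heights and sizes check out, so I'm moving now.

>>> {"api": "carry_out", "payload": {"deltas": [[[0.2, -0.16, 0, 0, 0, 0, -1], [0.4, -0.32, 0, 0, 0, 0, -1], [0.6, -0.48, 0, 0, 0, 0.001, -1], [0.8, -0.64, 0, 0, 0, 0.0018, -1], [1, -0.8, 0, 0, 0, 0.0018, -1], [1, -0.8, 0, 0, 0, 0.0018, -1], [1, -0.8, 0, 0, 0, 0.0018, -1], [1, -0.8, 0, 0, 0, 0.0018, -1], [1, -0.8, 0, 0, 0, 0.0018, -1], [1, -0.8, 0, 0, 0, 0.0018, -1]]]}}

```text
time_s: 1.03
position: [0.2954, -0.4373, 0.2225]
tcp_rot: [[0.957, 0.291, 0.0], [0.291, -0.957, -0.001], [-0.0, 0.001, -1.0]]
force: [0.2, 0.3, -0.6]
opening: 0.998
grasp_force: 0.0
```

>>> {"api": "carry_out", "payload": {"deltas": [[[0.2, -0.18, 0, 0, 0, 0, -1], [0.4, -0.37, 0, 0, 0, 0, -1], [0.6, -0.56, 0, 0, 0, 0, -1], [0.8, -0.75, 0, 0, 0, 0, -1], [1, -0.93, 0, 0, 0, 0, -1], [1, -0.93, 0, 0, 0, 0, -1], [1, -0.93, 0, 0, 0, 0, -1], [1, -0.93, 0, 0, 0, 0, -1], [1, -0.93, 0, 0, 0, 0, -1], [1, -0.93, 0, 0, 0, 0, -1]]]}}

```text
time_s: 1.87
position: [0.3982, -0.2604, 0.2225]
tcp_rot: [[0.957, 0.289, 0.0], [0.289, -0.957, -0.0], [-0.0, 0.0, -1.0]]
force: [-0.9, 0.2, -0.2]
opening: 0.996
grasp_force: 0.0
```

>>> {"api": "carry_out", "payload": {"deltas": [[[0.16, -0.18, 0, 0, 0, 0, -1], [0.32, -0.37, 0, 0, 0, 0, -1], [0.48, -0.56, 0, 0, 0, 0, -1], [0.64, -0.75, 0, 0, 0, 0, -1], [0.8, -0.93, 0, 0, 0, 0, -1], [0.8, -0.93, 0, 0, 0, 0, -1], [0.8, -0.93, 0, 0, 0, 0, -1], [0.8, -0.93, 0, 0, 0, 0, -1], [0.8, -0.93, 0, 0, 0, 0, -1], [0.8, -0.93, 0, 0, 0, 0, -1]]]}}

```text
time_s: 2.7
position: [0.4723, -0.0918, 0.2225]
tcp_rot: [[0.957, 0.289, -0.0], [0.289, -0.957, -0.0], [-0.0, 0.0, -1.0]]
force: [-0.3, 0.0, 0.3]
opening: 0.998
grasp_force: 0.0
```

>>> {"api": "carry_out", "payload": {"deltas": [[[0.09, -0.18, 0, 0, 0, 0, -1], [0.18, -0.37, 0, 0, 0, 0, -1], [0.26, -0.56, 0, 0, 0, 0, -1], [0.35, -0.75, 0, 0, 0, 0, -1], [0.44, -0.93, 0, 0, 0, 0, -1], [0.44, -0.93, 0, 0, 0, 0, -1], [0.44, -0.93, 0, 0, 0, 0, -1], [0.44, -0.93, 0, 0, 0, 0, -1], [0.44, -0.93, 0, 0, 0, 0, -1], [0.44, -0.93, 0, 0, 0, 0, -1]]]}}

```text
time_s: 3.53
position: [0.495, 0.0612, 0.2225]
tcp_rot: [[0.957, 0.29, -0.0], [0.29, -0.957, -0.0], [-0.0, 0.0, -1.0]]
force: [-0.2, -0.7, -0.2]
opening: 0.998
grasp_force: 0.0
```

>>> {"api": "carry_out", "payload": {"deltas": [[[-0.01, -0.2, 0, 0, 0, 0, -1], [-0.02, -0.4, 0, 0, 0, 0, -1], [-0.03, -0.6, 0, 0, 0, 0, -1], [-0.04, -0.75, 0, 0, 0, 0, -1], [-0.044, -0.85, 0, 0, 0, 0, -1], [-0.044, -0.947, 0, 0, 0, 0, -1], [-0.044, -0.947, 0, 0, 0, 0, -1], [-0.044, -0.947, 0, 0, 0, 0, -1], [-0.044, -0.947, 0, 0, 0, 0, -1], [-0.044, -0.947, 0, 0, 0, 0, -1]]]}}

```text
time_s: 4.37
position: [0.4478, 0.1954, 0.2226]
tcp_rot: [[0.957, 0.291, 0.0], [0.291, -0.957, -0.0], [0.0, 0.0, -1.0]]
force: [0.1, 0.0, 0.3]
opening: 0.998
grasp_force: 0.0
```

```bash
python3 - <<'E'
from h import *
np.set_printoptions(precision=4,suppress=True)
print(telemetry.read_state()["position"])
o=[]
for n in("top","side"):
    im=capture(n)
    c=im[150:300,160:310] if n=="top" else im[170:320,230:380]
    o.append(cv2.resize(c,(390,390),interpolation=cv2.INTER_CUBIC))
    h=cv2.cvtColor(im,cv2.COLOR_RGB2HSV);m=cv2.inRange(h,(0,140,60),(6,255,255))|cv2.inRange(h,(174,140,60),(180,255,255))
    k,l,s,ce=cv2.connectedComponentsWithStats(m)
    for i in range(1,k):
        if s[i,4]>8:print(n,s[i],ce[i])
cv2.imwrite("pics/a1.png",np.hstack(o)[:,:,::-1])
E
```

```text
[0.4478 0.1954 0.2226]
top [453 228  21  21 354] [463.0452 238.4576]
side [380 149  15  11 135] [386.8741 154.0074]
side [305 231   8  11  71] [308.7042 235.8169]
side [300 247  10  10  84] [304.7262 251.3571]
```

View pics/a1.png

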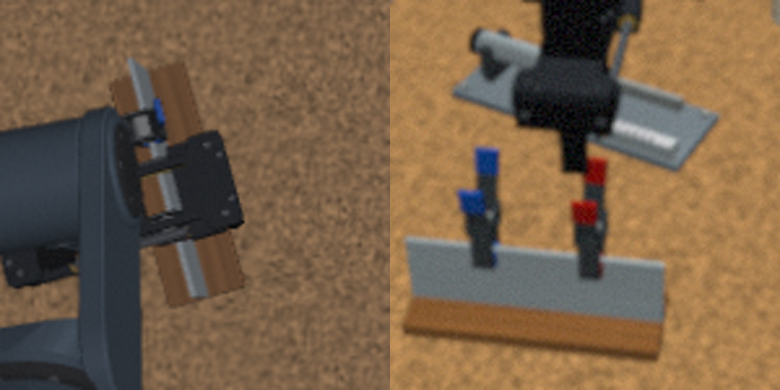

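```bash
python3 - <<'E'
from h import *
P=np.array([.4478,.1954,.2226]);y=np.array([-.291,.957,0])
f=lambda n,p:print(n,proj("side",p),(proj("side",p)-[230,170])*2.6+[390,0])
f("tip near",P+.05*y);f("tip far",P-.05*y);f("tcp",P)
for s in(1,-1):f("sleeve",np.array([.4478,.1954,.162])+s*.028*y)
print(telemetry.read_state()["joint_positions"])
E
```

```text
tip near [301.29832339 235.69711   ] [575.37564083 170.812486  ]
tip far [309.23238673 207.71656361] [596.00420549  98.06306539]
tcp [305.42318467 221.15021627] [586.10028015 132.99056229]
sleeve [303.92123329 250.52065502] [582.19520654 209.35370306]
sleeve [308.19136546 234.44401069] [593.29755019 167.55442779]
[ 1.04762140e+01  1.97624433e+01  1.01244163e+02 -1.07698715e-02
  5.89937095e+01  8.35870901e+01]
```

The fingers line up with the handles: the near fingertip appears where I predicted, about (575,170) in the crop. Lowering now, then squeezing.

>>> {"api": "carry_out", "payload": {"deltas": [[[0, 0, 0.07, 0, 0, 0, -1], [0, 0, 0.14, 0, 0, 0, -1], [0, 0, 0.21, 0, 0, 0, -1], [0, 0, 0.28, 0, 0, 0, -1], [0, 0, 0.35, 0, 0, 0, -1], [0, 0, 0.42, 0, 0, 0, -1], [0, 0, 0.48, 0, 0, 0, -1], [0, 0, 0.53, 0, 0, 0, -1], [0, 0, 0.53, 0, 0, 0, -1], [0, 0, 0.53, 0, 0, 0, -1]]]}}

```text
time_s: 5.3
position: [0.4472, 0.1963, 0.1428]
tcp_rot: [[0.956, 0.292, -0.001], [0.292, -0.956, -0.0], [-0.001, -0.0, -1.0]]
force: [0.5, 1.0, -0.7]
opening: 1.0
grasp_force: 0.0
```

>>> {"api": "carry_out", "payload": {"deltas": [[[0, 0, 0, 0, 0, 0, -0.5], [0, 0, 0, 0, 0, 0, -0.4], [0, 0, 0, 0, 0, 0, -0.3], [0, 0, 0, 0, 0, 0, -0.2], [0, 0, 0, 0, 0, 0, -0.1], [0, 0, 0, 0, 0, 0, 0], [0, 0, 0, 0, 0, 0, 0.1], [0, 0, 0, 0, 0, 0, 0.3], [0, 0, 0, 0, 0, 0, 0.6], [0, 0, 0, 0, 0, 0, 1]]]}}

```text
time_s: 6.13
position: [0.4472, 0.1965, 0.143]
tcp_rot: [[0.956, 0.292, -0.0], [0.292, -0.956, -0.0], [-0.0, -0.0, -1.0]]
force: [0.3, -0.4, -1.1]
opening: 0.452
grasp_force: 30.0
```

>>> {"api": "carry_out", "payload": {"deltas": [[[0, 0, 0, 0, 0, 0, 1], [0, 0, 0, 0, 0, 0, 1], [0, 0, 0, 0, 0, 0, 1], [0, 0, 0, 0, 0, 0, 1], [0, 0, 0, 0, 0, 0, 1], [0, 0, 0, 0, 0, 0, 1], [0, 0, 0, 0, 0, 0, 1], [0, 0, 0, 0, 0, 0, 1], [0, 0, 0, 0, 0, 0, 1], [0, 0, 0, 0, 0, 0, 1]]]}}

```text
time_s: 6.97
position: [0.4472, 0.1965, 0.143]
tcp_rot: [[0.956, 0.292, 0.0], [0.292, -0.956, 0.0], [0.0, -0.0, -1.0]]
force: [-0.5, -0.9, -1.5]
opening: 0.453
grasp_force: 30.0
```

>>> {"api": "carry_out", "payload": {"deltas": [[[0, 0, -0.04, 0, 0, 0, 1], [0, 0, -0.08, 0, 0, 0, 1], [0, 0, -0.14, 0, 0, 0, 1], [0, 0, -0.2, 0, 0, 0, 1], [0, 0, -0.27, 0, 0, 0, 1], [0, 0, -0.34, 0, 0, 0, 1], [0, 0, -0.41, 0, 0, 0, 1], [0, 0, -0.48, 0, 0, 0, 1], [0, 0, -0.53, 0, 0, 0, 1], [0, 0, -0.53, 0, 0, 0, 1]]]}}

```text
time_s: 7.8
position: [0.4485, 0.1968, 0.2248]
tcp_rot: [[0.956, 0.292, 0.005], [0.292, -0.956, 0.001], [0.005, 0.0, -1.0]]
force: [0.7, 1.1, -1.2]
opening: 0.454
grasp_force: 30.0
```

>>> {"api": "carry_out", "payload": {"deltas": [[[0, 0.05, 0, 0, 0, 0, 1], [0, 0.12, 0, 0, 0, 0, 1], [0, 0.22, 0, 0, 0, 0, 1], [0, 0.34, 0, 0, 0, 0, 1], [0, 0.46, 0, 0, 0, 0, 1], [0, 0.58, 0, 0, 0, 0, 1], [0, 0.7, 0, 0, 0, 0, 1], [-0.01, 0.82, 0, 0, 0, 0, 1], [-0.02, 0.92, 0, 0, 0, 0, 1], [-0.02, 1, 0, 0, 0, 0, 1]]]}}

```text
time_s: 8.63
position: [0.4879, 0.05, 0.2217]
tcp_rot: [[0.957, 0.291, -0.002], [0.291, -0.957, -0.0], [-0.002, -0.0, -1.0]]
force: [0.7, 0.5, -2.3]
opening: 0.454
grasp_force: 30.0
```

>>> {"api": "carry_out", "payload": {"deltas": [[[0, 0.06, 0, 0, 0, 0.006, 1], [0, 0.16, 0, 0, 0, 0.012, 1], [0, 0.28, 0, 0, 0, 0.018, 1], [0, 0.4, 0, 0, 0, 0.024, 1], [0, 0.52, 0, 0, 0, 0.032, 1], [0, 0.64, 0, 0, 0, 0.04, 1], [0, 0.76, 0, 0, 0, 0.048, 1], [-0.01, 0.86, 0, 0, 0, 0.053, 1], [-0.02, 0.95, 0, 0, 0, 0.0567, 1], [-0.02, 1, 0, 0, 0, 0.0567, 1]]]}}

```text
time_s: 9.47
position: [0.5293, -0.0938, 0.2222]
tcp_rot: [[0.998, -0.062, -0.0], [-0.062, -0.998, -0.0], [-0.0, 0.0, -1.0]]
force: [-0.2, -0.7, 0.6]
opening: 0.454
grasp_force: 30.0
```

```bash
python3 - <<'E'
from h import *
np.set_printoptions(precision=4,suppress=True)
s=telemetry.read_state();print(s["position"],s["tcp_rot"],s["opening"],s["grasp_force"],s["force"],s["joint_positions"])
o=[]
for n in("top","side"):
    im=capture(n)
    c=im[110:260,270:420] if n=="top" else im[130:280,240:390]
    o.append(cv2.resize(c,(390,390),interpolation=cv2.INTER_CUBIC))
cv2.imwrite("pics/a2.png",np.hstack(o)[:,:,::-1])
E
```

```text
[ 0.5293 -0.0938  0.2222] [[ 0.9981 -0.0622 -0.0004]
 [-0.0622 -0.9981 -0.0002]
 [-0.0003  0.0002 -1.    ]] 0.45428221005123204 30.000479221343994 [-0.2173 -0.6732  0.6008] [-21.9553  23.5288  94.6644  -0.0213  61.8209  71.6188]
```

View pics/a2.png

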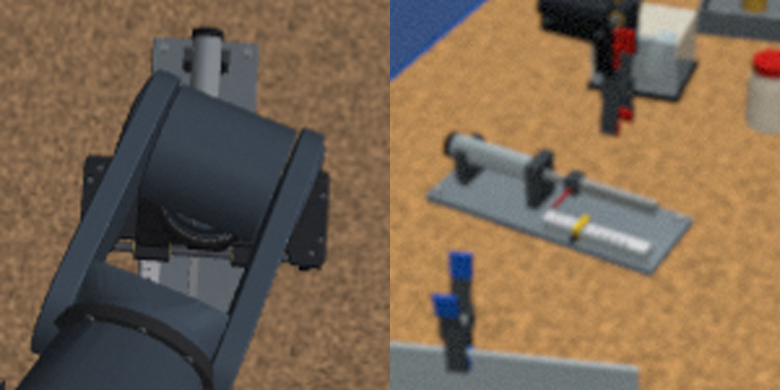

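```bash
python3 - <<'E'
from h import *
for z in(.136,.146,.156):
  for dy in(-.015,.018):print(z,dy,(proj("side",[.5293,-.0938+dy,z])-[240,130])*2.6+[390,0])
print((proj("side",[.5293,-.0938+.02,.241])-[240,130])*2.6+[390,0])
E
```

```text
0.136 -0.015 [621.6695129  123.98647586]
0.136 0.018 [608.87580974 139.1445835 ]
0.146 -0.015 [621.6937291  116.24493928]
0.146 0.018 [608.84554866 131.3234203 ]
0.156 -0.015 [621.71825487 108.43791331]
0.156 0.018 [608.81509776 123.4349842 ]
[607.71999666  54.4089996 ]
```

The side view shows the clamp hanging upright in the grip with its jaws open, the jaw ends near (611,133), as predicted. Lowering it over the blade.

>>> {"api": "carry_out", "payload": {"deltas": [[[0.009, 0.022, 0, 0, 0, 0, 1], [0.009, 0.022, 0.05, 0, 0, 0, 1], [0.009, 0.022, 0.1, 0, 0, 0, 1], [0.009, 0.022, 0.15, 0, 0, 0, 1], [0.009, 0.022, 0.2, 0, 0, 0, 1], [0.009, 0.022, 0.25, 0, 0, 0, 1], [0.009, 0.022, 0.3, 0, 0, 0, 1], [0.009, 0.022, 0.35, 0, 0, 0, 1], [0.009, 0.022, 0.4, 0, 0, 0, 1], [0.009, 0.022, 0.4, 0, 0, 0, 1]]]}}

```text
time_s: 10.4
position: [0.5292, -0.0951, 0.1608]
tcp_rot: [[0.998, -0.06, -0.003], [-0.06, -0.998, 0.001], [-0.003, -0.001, -1.0]]
force: [-0.2, 0.3, -0.6]
opening: 0.453
grasp_force: 30.0
```

>>> {"api": "carry_out", "payload": {"deltas": [[[0, 0, 0.04, 0, 0, 0, 1], [0, 0, 0.08, 0, 0, 0, 1], [0, 0, 0.12, 0, 0, 0, 1], [0, 0, 0.16, 0, 0, 0, 1], [0, 0, 0.2, 0, 0, 0, 1], [0, 0, 0.24, 0, 0, 0, 1], [0, 0, 0.28, 0, 0, 0, 1], [0, 0, 0.31, 0, 0, 0, 1], [0, 0, 0.31, 0, 0, 0, 1], [0, 0, 0.31, 0, 0, 0, 1]]]}}

```text
time_s: 11.23
position: [0.5301, -0.0954, 0.1157]
tcp_rot: [[0.998, -0.06, -0.001], [-0.06, -0.998, 0.0], [-0.001, -0.0, -1.0]]
force: [-0.0, 0.5, -0.7]
opening: 0.453
grasp_force: 30.0
```

```bash
python3 - <<'E'
from h import *
np.set_printoptions(precision=4,suppress=True)
s=telemetry.read_state();print(s["position"],s["force"])
c=capture("side")[150:270,250:370]
cv2.imwrite("pics/a3.png",cv2.resize(c,(600,600),interpolation=cv2.INTER_CUBIC)[:,:,::-1])
E
```

```text
[ 0.5301 -0.0954  0.1157] [-0.0213  0.5394 -0.6601]
```

View pics/a3.png

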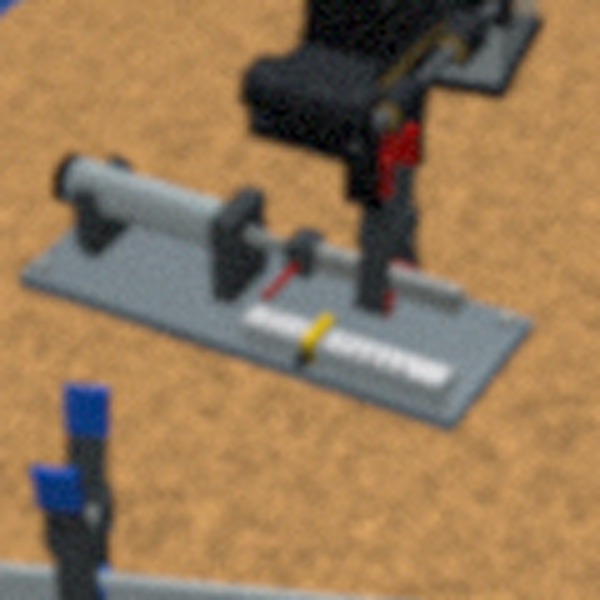

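The side view shows the jaws astride the blade: near jaw at (372,300), far pad at (400,268) behind it. I'm letting the clamp shut gently.

>>> {"api": "carry_out", "payload": {"deltas": [[[0, 0.006, 0, 0, 0, 0, 1], [0, 0.012, 0, 0, 0, 0, 1], [0, 0.012, 0, 0, 0, 0, 0.1], [0, 0.012, 0, 0, 0, 0, 0], [0, 0.012, 0, 0, 0, 0, -0.1], [0, 0.012, 0, 0, 0, 0, -0.2], [0, 0.012, 0, 0, 0, 0, -0.3], [0, 0.012, 0, 0, 0, 0, -0.4], [0, 0.012, 0, 0, 0, 0, -0.7], [0, 0.012, 0, 0, 0, 0, -1]]]}}

```text
time_s: 12.12
position: [0.5303, -0.0974, 0.1161]
tcp_rot: [[0.998, -0.059, 0.0], [-0.059, -0.998, -0.001], [0.0, 0.001, -1.0]]
force: [-0.1, 0.4, 1.4]
opening: 0.772
grasp_force: 0.0
```

>>> {"api": "carry_out", "payload": {"deltas": [[[0, 0, 0, 0, 0, 0, -1], [0, 0, 0, 0, 0, 0, -1], [0, 0, -0.06, 0, 0, 0, -1], [0, 0, -0.13, 0, 0, 0, -1], [0, 0, -0.2, 0, 0, 0, -1], [0, 0, -0.27, 0, 0, 0, -1], [0, 0, -0.36, 0, 0, 0, -1], [0, 0, -0.44, 0, 0, 0, -1], [0, 0, -0.53, 0, 0, 0, -1], [0, 0, -0.6, 0, 0, 0, -1]]]}}

```text
time_s: 12.95
position: [0.5307, -0.0975, 0.2084]
tcp_rot: [[0.998, -0.06, 0.002], [-0.06, -0.998, -0.001], [0.003, 0.001, -1.0]]
force: [-0.9, -1.0, 0.1]
opening: 1.0
grasp_force: 0.0
```

```bash
python3 - <<'E'
from h import *
np.set_printoptions(precision=4,suppress=True)
s=telemetry.read_state();print(s["position"],s["force"])
c=capture("side")[150:270,250:370]
cv2.imwrite("pics/a4.png",cv2.resize(c,(600,600),interpolation=cv2.INTER_CUBIC)[:,:,::-1])
E
```

```text
[ 0.5307 -0.0975  0.2084] [-0.9395 -0.9502  0.1469]
```

View pics/a4.png

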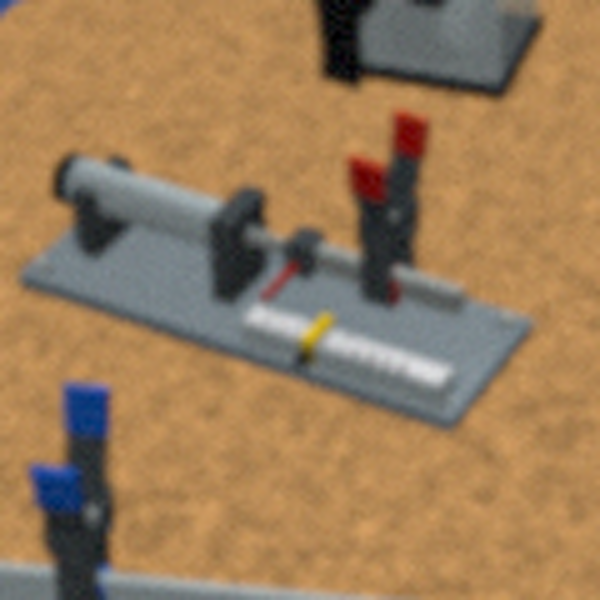

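>>> {"api": "carry_out", "payload": {"deltas": [[[0, 0, 0, 0, 0, -0.015, -1], [0, 0, 0, 0, 0, -0.03, -1], [0, 0, 0, 0, 0, -0.045, -1], [0, 0, 0, 0, 0, -0.06, -1], [0, 0, 0, 0, 0, -0.075, -1], [0, 0, 0, 0, 0, -0.09, -1], [0, 0, 0, 0, 0, -0.105, -1], [0, 0, 0, 0, 0, -0.12, -1], [0, 0, 0, 0, 0, -0.135, -1], [0, 0, 0, 0, 0, -0.15, -1]]]}}

```text
time_s: 13.83
position: [0.5302, -0.0973, 0.2067]
tcp_rot: [[0.631, 0.775, 0.001], [0.775, -0.631, -0.0], [0.0, 0.001, -1.0]]
force: [0.0, 0.6, 0.2]
opening: 0.997
grasp_force: 0.0
```

>>> {"api": "carry_out", "payload": {"deltas": [[[0, 0, 0, 0, 0, -0.015, -1], [0, 0, 0, 0, 0, -0.03, -1], [0, 0, 0, 0, 0, -0.045, -1], [0, 0, 0, 0, 0, -0.06, -1], [0, 0, 0, 0, 0, -0.075, -1], [0, 0, 0, 0, 0, -0.09, -1], [0, 0, 0, 0, 0, -0.1, -1], [0, 0, 0, 0, 0, -0.1, -1], [0, 0, 0, 0, 0, -0.1, -1], [0, 0, 0, 0, 0, -0.1, -1]]]}}

```text
time_s: 14.67
position: [0.5302, -0.0973, 0.2064]
tcp_rot: [[0.061, 0.998, 0.0], [0.998, -0.061, -0.0], [-0.0, 0.0, -1.0]]
force: [0.2, 0.1, -0.4]
opening: 1.0
grasp_force: 0.0
```

```bash
python3 - <<'E'
from h import *
np.set_printoptions(precision=4,suppress=True)
s=telemetry.read_state();print(s["time_s"],s["position"],s["tcp_rot"],s["joint_positions"])
g=np.array([.9982,-.0593,0]);y=np.array([.0593,.9982,0]);o=np.array([.5303,-.0974,0])
for t in(1,-1):print("exp",proj("side",o+[0,0,.135]+t*.030*y))
h=cv2.cvtColor(capture("side"),cv2.COLOR_RGB2HSV);m=cv2.inRange(h,(0,140,60),(6,255,255))|cv2.inRange(h,(174,140,60),(180,255,255))
k,l,q,ce=cv2.connectedComponentsWithStats(m)
for i in range(1,k):
    if q[i,4]>8:print(q[i],ce[i])
E
```

```text
14.6667 [ 0.5302 -0.0973  0.2064] [[ 0.0611  0.9981  0.0004]
 [ 0.9981 -0.0611 -0.0002]
 [-0.0001  0.0004 -1.    ]] [-22.2825  24.8096  95.485   -0.0003  59.6798 -18.7774]
exp [322.0044 185.0939]
exp [332.037  174.8586]
[380 149  15  11 132] [386.8788 153.9773]
[329 173   6   9  43] [331.3256 176.6977]
[320 182   8   9  47] [323.3617 185.7872]
```

>>> {"api": "carry_out", "payload": {"deltas": [[[0, 0, 0.08, 0, 0, 0, -1], [0, 0, 0.16, 0, 0, 0, -1], [0, 0, 0.24, 0, 0, 0, -1], [0, 0, 0.32, 0, 0, 0, -1], [0, 0, 0.4, 0, 0, 0, -1], [0, 0, 0.48, 0, 0, 0, -1], [0, 0, 0.56, 0, 0, 0, -1], [0, 0, 0.64, 0, 0, 0, -1], [0, 0, 0.7, 0, 0, 0, -1], [0, 0, 0.7, 0, 0, 0, -1]]]}}

```text
time_s: 15.55
position: [0.5291, -0.0969, 0.0994]
tcp_rot: [[0.06, 0.998, -0.003], [0.998, -0.06, 0.001], [0.001, -0.003, -1.0]]
force: [-1.0, 0.6, -0.2]
opening: 1.004
grasp_force: 0.0
```

>>> {"api": "carry_out", "payload": {"deltas": [[[0, 0, 0.02, 0, 0, 0, -1], [0, 0, 0.04, 0, 0, 0, -1], [0, 0, 0.06, 0, 0, 0, -1], [0, 0, 0.08, 0, 0, 0, -1], [0, 0, 0.1, 0, 0, 0, -1], [0, 0, 0.12, 0, 0, 0, -1], [0, 0, 0.133, 0, 0, 0, -1], [0, 0, 0.133, 0, 0, 0, -1], [0, 0, 0.133, 0, 0, 0, -1], [0, 0, 0.133, 0, 0, 0, -1]]]}}

```text
time_s: 16.38
position: [0.5302, -0.0973, 0.0811]
tcp_rot: [[0.06, 0.998, 0.0], [0.998, -0.06, -0.0], [-0.0, 0.0, -1.0]]
force: [0.5, -0.2, -0.3]
opening: 1.0
grasp_force: 0.0
```

>>> {"api": "carry_out", "payload": {"deltas": [[[0, 0, 0, 0, 0, 0, -0.7], [0, 0, 0, 0, 0, 0, -0.4], [0, 0, 0, 0, 0, 0, -0.1], [0, 0, 0, 0, 0, 0, 0.1], [0, 0, 0, 0, 0, 0, 0.2], [0, 0, 0, 0, 0, 0, 0.3], [0, 0, 0, 0, 0, 0, 0.4], [0, 0, 0, 0, 0, 0, 0.6], [0, 0, 0, 0, 0, 0, 1], [0, 0, 0, 0, 0, 0, 1]]]}}

```text
time_s: 17.22
position: [0.529, -0.097, 0.081]
tcp_rot: [[0.059, 0.998, -0.003], [0.998, -0.059, 0.001], [0.0, -0.003, -1.0]]
force: [-5.8, -0.2, 3.5]
opening: 0.328
grasp_force: 2.7
```

>>> {"api": "carry_out", "payload": {"deltas": [[[0, 0, 0, 0, 0, 0, 1], [0, 0, 0, 0, 0, 0, 1], [0, 0, 0, 0, 0, 0, 1], [0, 0, 0, 0, 0, 0, 1], [0, 0, 0, 0, 0, 0, 1], [0, 0, 0, 0, 0, 0, 1], [0, 0, 0, 0, 0, 0, 1], [0, 0, 0, 0, 0, 0, 1], [0, 0, 0, 0, 0, 0, 1], [0, 0, 0, 0, 0, 0, 1]]]}}

```text
time_s: 18.05
position: [0.5288, -0.097, 0.081]
tcp_rot: [[0.059, 0.998, -0.003], [0.998, -0.059, 0.001], [0.0, -0.003, -1.0]]
force: [-5.7, -0.5, 4.8]
opening: 0.318
grasp_force: 30.0
```

```bash
cat > look.py <<'E'
from h import *
import sys
np.set_printoptions(precision=4,suppress=True)
s=telemetry.read_state();print(s["time_s"],s["position"],s["force"],s["opening"],s["grasp_force"])
im=capture("side");h=cv2.cvtColor(im,cv2.COLOR_RGB2HSV)
w=np.zeros(h.shape[:2],np.uint8);w[185:250,280:350]=1
red=(cv2.inRange(h,(0,100,60),(6,255,255))|cv2.inRange(h,(172,100,60),(180,255,255)))*w
yel=cv2.inRange(h,(20,130,100),(33,255,255))*w
g=np.array([.9982,-.0605]);c=np.array([.6083,-.1018])
for n,m,z in(("red",red,.041),("yel",yel,.029)):
    k,l,q,ce=cv2.connectedComponentsWithStats(m)
    for i in range(1,k):
        if q[i,4]>3:
            v,u=np.where(l==i);P=np.array([onz("side",(a,b),z)[:2]-c for a,b in zip(u,v)]);G=np.c_[P@g,P@[-g[1],g[0]]]
            print(n,q[i],ce[i],"gauge mean",G.mean(0),"x vs y fit at .042:",np.polyval(np.polyfit(G[:,1],G[:,0],1),.042) if len(v)>5 else "")
cv2.imwrite(f"pics/{sys.argv[1]}.png",cv2.resize(im[150:270,250:370],(600,600),interpolation=cv2.INTER_CUBIC)[:,:,::-1])
E
python3 look.py a5
```

```text
18.05 [ 0.5288 -0.097   0.081 ] [-5.6932 -0.5248  4.8341] 0.3184025161606458 30.000726711004972
red [319 185   8   6  41] [322.9512 187.2195] gauge mean [-0.0182 -0.0848] x vs y fit at .042: -0.06544737850607123
red [304 202   6   7  14] [306.6429 204.6429] gauge mean [-0.0199  0.0189] x vs y fit at .042: -0.02143522843112994
red [328 207   2   3   5] [328.4 208.2] gauge mean [-0.0848  0.0041] x vs y fit at .042: 
yel [310 213   6   7  19] [312.8421 216.0526] gauge mean [-0.0555  0.0448] x vs y fit at .042: -0.05514802482942688
```

>>> {"api": "carry_out", "payload": {"deltas": [[[0, -0.02, 0, 0, 0, 0, 1], [0, -0.04, 0, 0, 0, 0, 1], [0, -0.06, 0, 0, 0, 0, 1], [0, -0.08, 0, 0, 0, 0, 1], [0, -0.1, 0, 0, 0, 0, 1], [0, -0.12, 0, 0, 0, 0, 1], [0, -0.14, 0, 0, 0, 0, 1], [0, -0.16, 0, 0, 0, 0, 1], [0, -0.18, 0, 0, 0, 0, 1], [0, -0.19, 0, 0, 0, 0, 1]]]}}

```text
time_s: 18.93
position: [0.5017, -0.0956, 0.0811]
tcp_rot: [[0.06, 0.998, 0.001], [0.998, -0.06, -0.0], [-0.0, 0.001, -1.0]]
force: [4.4, 3.5, -5.4]
opening: 0.32
grasp_force: 30.0
```

```bash
python3 look.py a6
```

```text
18.9333 [ 0.5017 -0.0956  0.0811] [ 4.4418  3.4739 -5.4408] 0.3201418645853581 29.99915770953521
red [327 185   9   8  62] [331.3548 188.4032] gauge mean [-0.0443 -0.0914] x vs y fit at .042: -0.1038115926147277
red [311 204   7   8  20] [314.35 207.3 ] gauge mean [-0.0465  0.0196] x vs y fit at .042: -0.0473962507958844
red [336 209   2   3   5] [336.4 209.8] gauge mean [-0.1089 -0.0001] x vs y fit at .042: 
yel [311 213   5   7  18] [313.     215.8889] gauge mean [-0.0555  0.0439] x vs y fit at .042: -0.05522658155522833
```

View pics/a6.png

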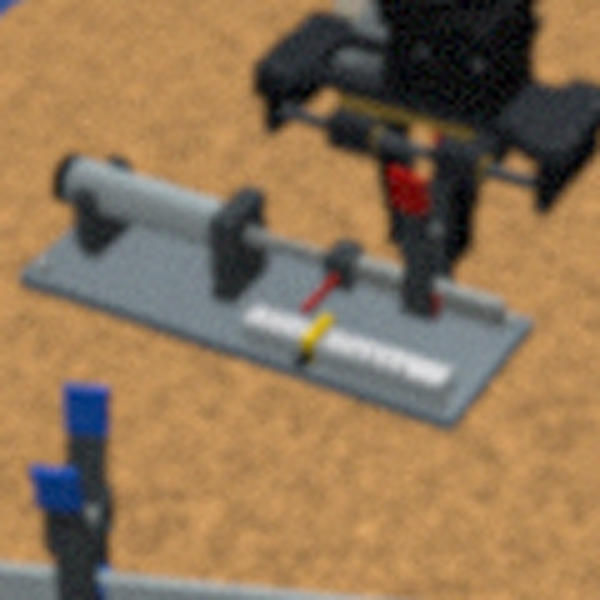

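The pointer follows the pull, with its tip now at (307,308) in the crop and the marker at (318,335). The clamp holds the blade. About 7 mm to go.

>>> {"api": "carry_out", "payload": {"deltas": [[[0, -0.005, 0, 0, 0, 0, 1], [0, -0.01, 0, 0, 0, 0, 1], [0, -0.015, 0, 0, 0, 0, 1], [0, -0.02, 0, 0, 0, 0, 1], [0, -0.025, 0, 0, 0, 0, 1], [0, -0.03, 0, 0, 0, 0, 1], [0, -0.033, 0, 0, 0, 0, 1], [0, -0.033, 0, 0, 0, 0, 1], [0, -0.033, 0, 0, 0, 0, 1], [0, -0.033, 0, 0, 0, 0, 1]]]}}

```text
time_s: 19.82
position: [0.4971, -0.0954, 0.0811]
tcp_rot: [[0.06, 0.998, 0.001], [0.998, -0.06, -0.0], [-0.0, 0.001, -1.0]]
force: [4.7, 1.7, -5.3]
opening: 0.32
grasp_force: 30.0
```

```bash
cat > fine.py <<'E'
from h import *
np.set_printoptions(precision=4,suppress=True)
s=telemetry.read_state();print(s["time_s"],s["position"],s["force"],s["grasp_force"])
g=np.array([.9982,-.0605]);c=np.array([.6083,-.1018])
G=lambda n,uv,z:(lambda p:np.array([p@g,p@[-g[1],g[0]]]))(onz(n,uv,z)[:2]-c)
import sys
src={"side":np.mean([capture("side").astype(float) for _ in range(6)],0)}
cv2.imwrite("pics/%s.png"%sys.argv[1],src["side"][:,:,::-1])
def run(n,im,box):
    a,b,x0,x1=box;R,Gr,B=[im[a:b,x0:x1,i] for i in range(3)]
    for nm,w,z in(("ptr",np.maximum(R-np.maximum(Gr*1.9,B*1.9)-8,0),.041),("mark",np.maximum(np.minimum(R,Gr)-2.2*B-10,0),.029)):
        for i in range(w.shape[0]):
            if w[i].sum()>25:
                u=(w[i]*np.arange(x0,x1)).sum()/w[i].sum();print(n,nm,a+i,round(u,2),G(n,(u,a+i),z))
run("side",src["side"],(201,226,300,326))
im=cv2.imread("pics/side0.png")[:,:,::-1].astype(float);print("initial");run("side",im,(201,226,295,326))
E
python3 fine.py f1
```

```text
19.8167 [ 0.4971 -0.0954  0.0811] [ 4.6616  1.6875 -5.2683] 29.999107774347067
side ptr 206 317.48 [-0.0514  0.0097]
side mark 213 314.0 [-0.0512  0.0305]
side mark 214 314.2 [-0.0541  0.0344]
side mark 215 313.54 [-0.0548  0.0395]
side mark 216 312.69 [-0.055   0.0448]
side mark 217 311.83 [-0.0551  0.0501]
side mark 218 311.33 [-0.0562  0.0549]
side mark 219 311.0 [-0.0577  0.0594]
initial
side ptr 203 308.09 [-0.0195  0.0098]
side mark 214 314.4 [-0.0546  0.0341]
side mark 215 313.6 [-0.055   0.0394]
side mark 216 312.68 [-0.055   0.0448]
side mark 217 311.96 [-0.0555  0.0499]
side mark 218 311.47 [-0.0566  0.0547]
side mark 219 311.0 [-0.0577  0.0594][ WARN:0@1.735] global loadsave.cpp:1063 imwrite_ Unsupported depth image for selected encoder is fallbacked to CV_8U.
```

```bash
cat > f2.py <<'E'
from h import *
import sys
np.set_printoptions(precision=4,suppress=True)
g=np.array([.9982,-.0605]);c=np.array([.6083,-.1018])
G=lambda n,uv,z:(lambda p:np.array([p@g,p@[-g[1],g[0]]]))(onz(n,uv,z)[:2]-c)
def run(f,x0,x1):
    im=cv2.imread(f"pics/{f}.png")[:,:,::-1].astype(float)
    r=im[201:214,x0:x1];w=np.maximum(r[...,0]-1.25*np.maximum(r[...,1],r[...,2])-8,0);print(f)
    for i in range(13):
        if w[i].sum()>15:
            u=(w[i]*np.arange(x0,x1)).sum()/w[i].sum();print(201+i,round(u,2),round(w[i].sum()),G("side",(u,201+i),.041))
run("side0",298,312);run(sys.argv[1],305,322)
E
python3 f2.py f1
python3 - <<'E'
from h import *
c=capture("top")[150:240,300:390];cv2.imwrite("pics/t1.png",np.hstack([cv2.resize(c,(400,400),interpolation=cv2.INTER_CUBIC)[:,:,::-1],cv2.resize(cv2.imread("pics/f1.png")[190:230,295:335],(400,400),interpolation=cv2.INTER_CUBIC)]))
E
```

```text
side0
202 308.23 31 [-0.0174  0.0052]
203 308.02 93 [-0.0194  0.0099]
204 307.36 85 [-0.0202  0.0151]
205 306.33 56 [-0.02    0.0209]
206 305.47 48 [-0.0203  0.0264]
207 304.46 41 [-0.0202  0.0321]
208 303.49 33 [-0.0202  0.0377]
f1
205 317.58 42 [-0.0493  0.0052]
206 317.46 100 [-0.0514  0.0097]
207 316.77 94 [-0.052  0.015]
208 315.61 76 [-0.0514  0.0209]
209 314.59 78 [-0.0512  0.0266]
210 313.73 76 [-0.0514  0.032 ]
211 313.04 65 [-0.052   0.0372]
212 312.46 26 [-0.053   0.0422]
```

View pics/t1.png

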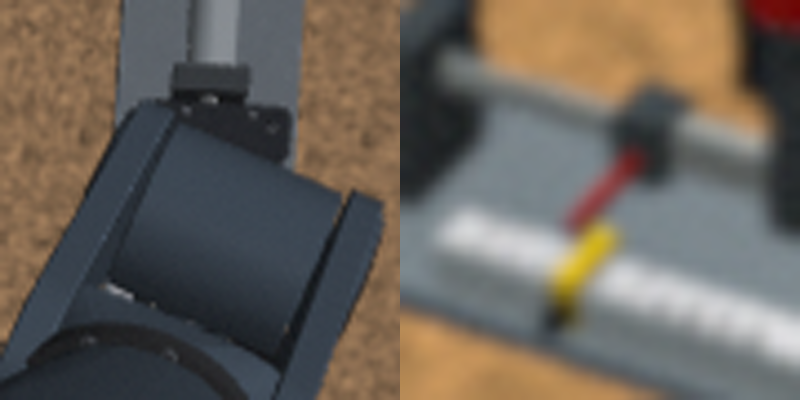

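```bash
python3 - <<'E'
from h import *
np.set_printoptions(precision=4,suppress=True)
g=np.array([.9982,-.0605]);c=np.array([.6083,-.1018])
G=lambda n,uv,z:(lambda p:np.array([p@g,p@[-g[1],g[0]]]))(onz(n,uv,z)[:2]-c)
im=cv2.imread("pics/top0.png")[:,:,::-1].astype(float)
R,Gr,B=[im[...,i] for i in range(3)]
wr=np.maximum(R-1.25*np.maximum(Gr,B)-8,0);wy=np.maximum(np.minimum(R,Gr)-1.8*B-10,0)
for n,w,z,(r0,r1) in(("ptr",wr,(.041,.0435),(182,190)),("mark",wy,(.029,.031),(194,203))):
    for u in range(323,344):
        k=w[r0:r1,u]
        if k.sum()>15:
            v=(k*np.arange(r0,r1)).sum()/k.sum();print(n,u,round(v,2),round(k.sum()),*[G("top",(u,v),q) for q in z])
E
```

```text
ptr 328 185.0 29 [-0.0219  0.0459] [-0.0223  0.0459]
ptr 329 185.0 41 [-0.0218  0.0434] [-0.0222  0.0433]
ptr 330 185.0 38 [-0.0216  0.0408] [-0.022   0.0408]
ptr 331 185.12 29 [-0.0217  0.0382] [-0.0221  0.0382]
ptr 332 185.24 35 [-0.0219  0.0356] [-0.0223  0.0356]
ptr 333 185.27 49 [-0.0218  0.033 ] [-0.0222  0.033 ]
ptr 334 185.26 59 [-0.0216  0.0304] [-0.022   0.0304]
ptr 335 185.47 51 [-0.0219  0.0278] [-0.0223  0.0278]
ptr 336 185.49 50 [-0.0218  0.0252] [-0.0222  0.0252]
ptr 337 185.58 60 [-0.0219  0.0226] [-0.0223  0.0227]
ptr 338 185.57 60 [-0.0217  0.0201] [-0.0221  0.0201]
ptr 339 185.84 34 [-0.0222  0.0174] [-0.0226  0.0175]
ptr 340 185.9 51 [-0.0222  0.0148] [-0.0226  0.0149]
ptr 341 185.91 50 [-0.022   0.0123] [-0.0225  0.0123]
mark 323 198.26 28 [-0.0557  0.0567] [-0.056   0.0567]
mark 324 198.12 57 [-0.0552  0.0541] [-0.0554  0.0541]
mark 325 198.49 42 [-0.056   0.0515] [-0.0562  0.0514]
mark 326 198.53 42 [-0.0559  0.0489] [-0.0561  0.0488]
mark 327 198.57 39 [-0.0558  0.0463] [-0.0561  0.0462]
mark 328 198.57 39 [-0.0556  0.0437] [-0.0559  0.0437]
mark 329 198.55 37 [-0.0554  0.0411] [-0.0557  0.0411]
mark 330 198.55 39 [-0.0552  0.0385] [-0.0555  0.0385]
mark 331 198.75 28 [-0.0556  0.0359] [-0.0558  0.0359]
mark 332 198.68 30 [-0.0552  0.0333] [-0.0555  0.0333]
mark 333 198.89 17 [-0.0556  0.0306] [-0.0559  0.0306]
```

>>> {"api": "carry_out", "payload": {"deltas": [[[0, -0.005, 0, 0, 0, 0, 1], [0, -0.01, 0, 0, 0, 0, 1], [0, -0.015, 0, 0, 0, 0, 1], [0, -0.019, 0, 0, 0, 0, 1], [0, -0.019, 0, 0, 0, 0, 1], [0, -0.019, 0, 0, 0, 0, 1], [0, -0.019, 0, 0, 0, 0, 1], [0, -0.019, 0, 0, 0, 0, 1], [0, -0.019, 0, 0, 0, 0, 1], [0, -0.019, 0, 0, 0, 0, 1]]]}}

```text
time_s: 21.0
position: [0.4943, -0.0952, 0.0811]
tcp_rot: [[0.06, 0.998, 0.001], [0.998, -0.06, -0.0], [-0.0, 0.001, -1.0]]
force: [4.3, 3.1, -5.3]
opening: 0.317
grasp_force: 30.0
```

```bash
python3 fine.py f3 2>/dev/null | head -9; python3 f2.py f3|tail -9
python3 -c "
import cv2;cv2.imwrite('pics/f3c.png',cv2.resize(cv2.imread('pics/f3.png')[170:230,285:365],(800,600),interpolation=cv2.INTER_CUBIC))"
```

```text
21.0 [ 0.4943 -0.0952  0.0811] [ 4.2934  3.1327 -5.3138] 29.999113536905497
side ptr 206 318.34 [-0.0537  0.0085]
side ptr 207 317.82 [-0.0547  0.0136]
side mark 213 314.22 [-0.0518  0.0302]
side mark 214 314.17 [-0.054   0.0345]
side mark 215 313.53 [-0.0548  0.0395]
side mark 216 312.71 [-0.055   0.0448]
side mark 217 311.84 [-0.0552  0.0501]
side mark 218 311.33 [-0.0562  0.0549]
f3
205 318.46 36 [-0.0515  0.004 ]
206 318.21 113 [-0.0533  0.0087]
207 317.81 139 [-0.0547  0.0136]
208 316.79 100 [-0.0545  0.0193]
209 315.72 77 [-0.0541  0.025 ]
210 314.82 82 [-0.0542  0.0305]
211 313.99 101 [-0.0545  0.0359]
212 313.4 58 [-0.0553  0.0409]
```

View pics/f3c.png

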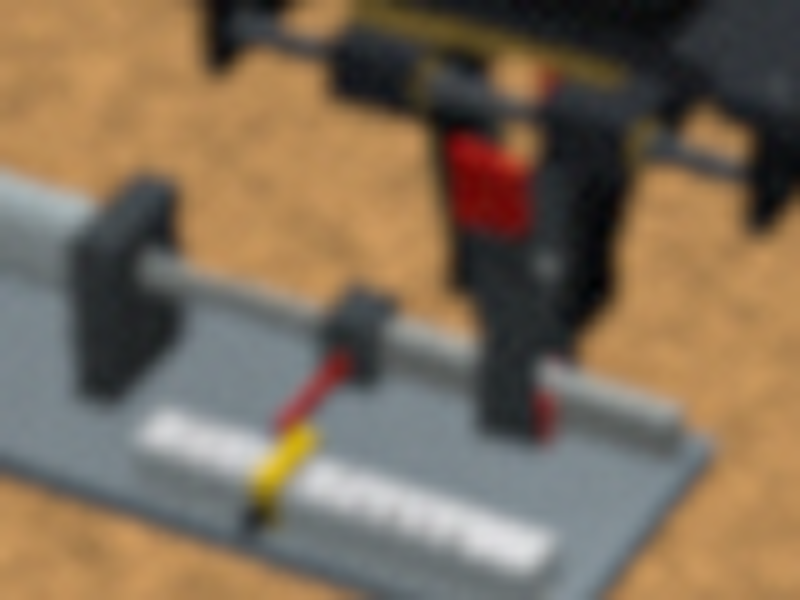

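The pointer's measured travel is 34.1 mm. The side view needs 34.8 mm and the top view 33.8 mm, so it is within about 0.7 mm. In the picture the pointer tip at (280,425) stands over the marker at (285,455), and the clamp is still gripping the blade. Handing in.

```bash
python3 -c "
from rig import job;print(job.hand_in())"
```

```text
the job is handed in; nothing more can be done
None
```

The job is handed in: the red clamp grips the gauge blade and the arm holds it by the cheeks, with the pointer on the yellow marker to within about 1 mm by my camera measurements; nothing else was touched.

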